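# Unclamp the glued cedar shoe insert

## Robot

A 6-joint arm with a two-finger parallel gripper is mounted at the origin on the work surface. World frame = base frame: x ahead of the robot, y to its left, z up, the work surface at z = 0. Lengths are in m, angles in degrees, forces in N, time in s.
With the tool pointing down it reaches from about 0.35 to 0.875 m from the base axis. Payload 4.2 kg.
Tool frame: the origin (TCP) lies midway between the tips of the shut fingers; the grasp point (between the pads) lies 19 mm behind it; z points along the fingers, y is the line along which they close (so a half turn about z gives the same grasp; the last joint's range is limited). The gripper opens to 87 mm and grips with 3 to 60 N. Pads are 19 mm wide; open, the fingers measure 117 mm over their backs; the gripper's body (75 mm by 190 mm) begins 51 mm behind the grasp point.
Start: joints at [78.53, 22.042, 0.453, 0, -68.411, -14.817], TCP at [0.277, 0.56, 0.223] pointing down, gripper open.
Joint ranges: [-179.83, 179.83], [-69.29, 118.12], [-61.27, 80.66], [-181.25, 117.63], [-171.15, -9.14], [-177.46, 177.46]. Speed limits (degrees/s): [159.86, 159.86, 180, 180, 180, 180].

## Interface

Orientations are given as a 3x3 rotation matrix whose columns are the frame's x, y, z axes.
In Python, from station import r gives the robot as it stands.
- The arm moves only by the shell command python3 steer.py 'ROWS'. ROWS is a JSON object with one list for each field, all of the same length, 1 to 8, a row being the entries at one place: jaw (the opening from 0.0 (shut) to 1.0 (fully open)), tx, ty, tz (the shift in m), rx, ry, rz (a rotation vector in degrees); each row is the pose to reach, as a shift and turn from the pose commanded when the command began, along the tool's axes at that moment; what a row does not reach only later rows make up. A row lasts 1/10 s, in which the tool goes at most 0.05 m and 8.59 degrees, less where a joint would pass 70% of its speed; a pose out of reach is approached as far as the arm can. The fingers move at their own pace and stop on an object; the grip force is fixed at half the most. Time passes only in rows, so rows that do not move let the fingers close. It prints the time, the measured TCP pose, the force, the opening and the grip force at its end. Input that does not fit is refused with a message, and nothing moves.
- r.sense(): the state, without advancing time (a new reading comes with each control period).
- r.capture(name): name is "scene" or "top" or "wrist"; returns a dict with "pixels" (420x560x3 uint8, red, green, blue), "z_map" (420x560 float32, m along the optical axis (not along the pixel's ray), 0 where there is no reading), "K" (3x3 intrinsics, pixels), "distortion" ([k1, k2, p1, p2, k3] as OpenCV has them; the pictures are not rectified), "world_from_camera" (4x4, takes a point from camera to world coordinates). Camera axes: x right, y up, looking along -z (the intrinsics and any distortion apply to the point x, -y, -z); pixel columns grow to the right and rows downward; lengths in m; the calibration is good to about 2 mm. A picture is of the moment at which its call begins.
- r.finish_job(): hands the job in; it is judged then, once.
The state is a dict: "time_s": time; "joints": joint angles; "joint_velocities": joint speeds; "effort": joint torques, N m; "tcp_pos": TCP position; "ee_rot": TCP orientation; "wrist_force": force on the tool from outside, world axes, zero at the start; "moment": the same for the moment, N m; "gripper_width": opening from 0.0 (shut) to 1.0 (fully open); "gripper_force": force on a finger pad.
Only numpy, scipy, OpenCV 4.12 (cv2) and the standard library are available. Lean on these libraries where they do the work, as an engineer would, in place of code of your own. Each camera call takes 0.05 s, during which the arm holds its last target. There are 200 camera calls.

## Task

The cedar shoe insert held under one of the two toggle clamps has finished gluing. Flip that clamp's handle over past center so its arm swings up and stays open, then lift the insert out and set it down gently, flat and right way up, in the middle of the cork mat. Leave the other clamp, which holds the plastic door wedge, shut.

Things in the scene. Friction and masses are not known exactly. Their poses are not given: they have to be found in the camera images.
- clamp_top (a point): Top of the upright 22 mm grey handle of the clamp holding the insert; z up the handle, x along its steel arm, over the insert. Handle and 100 mm arm are one L about a pivot 115 mm below (60 mm above bench). Tipping the handle to -x takes 1 to 2 N (grip 35 to 115 mm from pivot); past 45 deg it falls open by its weight (handle level, arm upright; 95 deg) and stays, before that it falls shut.
- insert: Loose cedar block, grooved top, one end round (+x): 110 long (x) x 48 wide (y) x 28 mm, 70 g. Origin: centre of underside. Starts on the clamp's fixed plywood base (18 mm high), 120 mm from the pivot, lengthways along the arm; its sides are free at the middle, 6 mm pins stand beside them 35 mm either way. A like insert lying loose on the bench is not wanted.
- mat: Fixed cork mat, 150 (x) x 130 (y) x 4 mm thick, lying on the bench. Origin: centre of its underside (on the bench); its top is 4 mm above that.
- clamp2_top (a point): Top of the handle of the other toggle clamp, of the same make and with the same axes, which holds the white plastic door wedge (120 x 42 mm) on a like plywood base (255 x 95 mm). It is to stay shut.

How it is judged:
By the outcome, as a careful person would: the job done as asked, in the order asked, and still so for the second after the job is handed in, with the robot touching nothing.
It also fails if it takes over 51 s, if anything falls off the work surface, if the arm or the gripper's body presses on something with over 40 N, if the wrist force passes 120 N, or if a joint passes its speed limit or range.

## Working session

There is one attempt and no reset: what is moved stays moved. The work goes in short steps, Python scripts to look and compute and a shell command to move; the robot and the scene stay as the last step left them, time stands still between calls to the robot, and variables do not carry over. Pictures are saved under pics/ and viewed, at most 10 in all, crops included, and the job is handed in when it is done.

```bash
ls; mkdir -p pics
cat > h.py <<'E'
import numpy as np,cv2,pickle
from station import r
def cap(n,tag):
    c=r.capture(n); pickle.dump(c,open(f'pics/{tag}.pkl','wb')); cv2.imwrite(f'pics/{tag}.png',cv2.cvtColor(c['pixels'],cv2.COLOR_RGB2BGR)); return c
def load(tag): return pickle.load(open(f'pics/{tag}.pkl','rb'))
def cloud(c):
    "world xyz per pixel (H,W,3), nan where no reading"
    z=c['z_map'].astype(float); h,w=z.shape
    uv=np.stack(np.meshgrid(np.arange(w),np.arange(h)),-1).reshape(-1,1,2).astype(float)
    n=cv2.undistortPoints(uv,np.array(c['K'],float),np.array(c['distortion'],float)).reshape(h,w,2)
    p=np.stack([n[...,0]*z,-n[...,1]*z,-z],-1); T=np.array(c['world_from_camera'])
    p=p@T[:3,:3].T+T[:3,3]; p[z==0]=np.nan; return p
E
python3 - <<'E'
from h import *
for n in('scene','top'):
    c=cap(n,n+'0'); print(np.round(c['world_from_camera'],2).tolist())
s=r.sense(); print(s['ee_rot'],s['tcp_pos'])
E
```

```text
pics
station.py
steer.py
[[-0.7, -0.46, 0.55, 1.04], [0.71, -0.44, 0.55, 0.49], [-0.01, 0.77, 0.64, 0.71], [0.0, 0.0, 0.0, 1.0]]
[[0.0, 0.99, -0.13, 0.43], [-1.0, 0.0, 0.0, 0.01], [0.0, 0.13, 0.99, 1.02], [0.0, 0.0, 0.0, 1.0]]
[[ 8.96525930e-01 -4.42990638e-01 -7.42705778e-04]
 [-4.42991240e-01 -8.96524107e-01 -1.81285946e-03]
 [ 1.37226135e-04  1.95428767e-03 -9.99998081e-01]] [0.27654078 0.55988151 0.22158177]
```

View pics/top0.png

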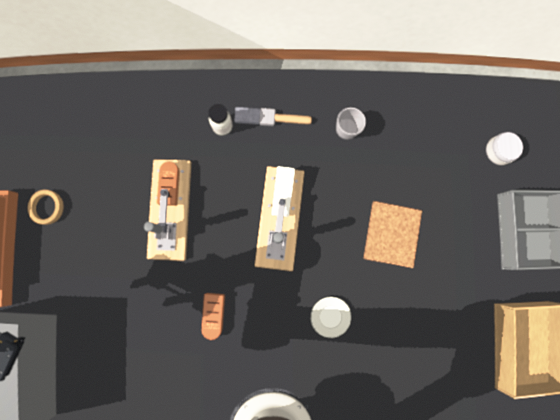

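View pics/scene0.png

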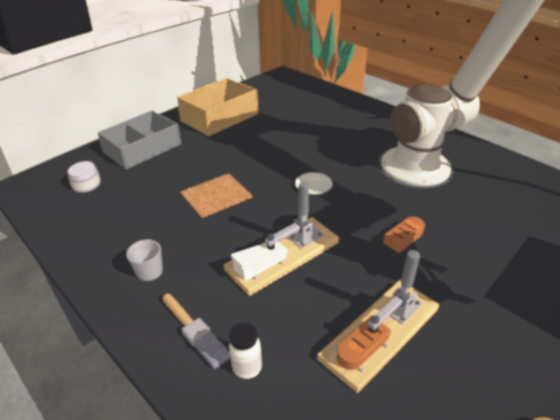

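The top view shows the insert's clamp at px (168,210), with the handle top near (150,227) and the insert at (168,180). The wedge clamp is at (280,220), the mat at (393,235), and the loose insert at (213,316). The scene view shows both handles upright, and the insert's round end pointing away from the robot.

```bash
cat > m.py <<'E'
from h import *
for t in('top0','scene0'):
    c=load(t);P=cloud(c);hsv=cv2.cvtColor(c['pixels'],cv2.COLOR_RGB2HSV)
    hh,ss=hsv[...,0],hsv[...,1]
    x,y,z=np.moveaxis(P,-1,0)
    def show(n,m):
        q=P[m]
        if len(q)<5: print(t,n,len(q));return
        print(t,n,len(q),'med',np.round(np.median(q,0),4),'lo',np.round(np.percentile(q,2,0),3),'hi',np.round(np.percentile(q,98,0),3), 'rect',[np.round(v,4) for v in cv2.minAreaRect(q[:,:2].astype(np.float32))])
    reg=lambda a,b,c_,d:(x>a)&(x<b)&(y>c_)&(y<d)
    A=reg(.28,.62,.2,.42)
    show('bench',reg(.2,.6,-.3,.5)&(abs(z)<.006)&(ss<90))
    show('mat',reg(.25,.55,-.4,-.1)&(abs(z)<.012)&(ss>100))
    show('base',A&(abs(z-.018)<.005)&(ss>60))
    show('insert',A&(z>.036)&(z<.056)&(ss>140))
    show('handle',A&(z>.10))
    for a in(.1,.12,.14,.16): show('handle%.2f'%a,A&(z>a)&(z<a+.02))
    show('arm',A&(z>.065)&(z<.1))
    B=reg(.28,.62,-.1,.18)
    show('handle2',B&(z>.11)); show('h2top',B&(z>.165)); show('wedge',B&(z>.03)&(z<.1)&(ss<40)); show('base2',B&(abs(z-.018)<.005)&(ss>60))
E
python3 m.py
```

```text
top0 bench 39854 med [3.759e-01 1.060e-01 2.000e-04] lo [ 0.206 -0.278 -0.004] hi [0.59  0.486 0.004] rect [array([0.4, 0.1]), array([0.8, 0.4]), np.float64(89.9993)]
top0 mat 2619 med [ 0.4848 -0.3103  0.0039] lo [ 0.418 -0.376 -0.   ] hi [ 0.547 -0.242  0.008] rect [array([ 0.4899, -0.3095]), array([0.1335, 0.1454]), np.float64(79.6376)]
top0 base 1247 med [0.5287 0.239  0.0181] lo [0.43  0.216 0.014] hi [0.616 0.311 0.022] rect [array([0.5238, 0.2644]), array([0.0981, 0.1914]), np.float64(89.0226)]
top0 insert 93 med [0.603  0.2546 0.0462] lo [0.563 0.239 0.039] hi [0.617 0.284 0.05 ] rect [array([0.5906, 0.2614]), array([0.0453, 0.0556]), np.float64(89.4972)]
top0 handle 160 med [0.4957 0.2595 0.1654] lo [0.486 0.255 0.103] hi [0.506 0.273 0.177] rect [array([0.4963, 0.2641]), array([0.0209, 0.0186]), np.float64(3.6247)]
top0 handle0.10 25 med [0.4941 0.2573 0.111 ] lo [0.487 0.255 0.101] hi [0.506 0.262 0.118] rect [array([0.496 , 0.2582]), array([0.0069, 0.0196]), np.float64(83.0319)]
top0 handle0.12 23 med [0.4946 0.2575 0.1299] lo [0.486 0.255 0.121] hi [0.505 0.266 0.139] re
[... 2964 characters left out ...]
ene0 handle2 286 med [ 0.4847 -0.0073  0.1492] lo [ 0.471 -0.019  0.112] hi [ 0.489 -0.001  0.175] rect [array([ 0.4797, -0.0111]), array([0.0205, 0.0209]), np.float64(22.8845)]
scene0 h2top 77 med [ 0.4812 -0.0099  0.172 ] lo [ 0.47  -0.021  0.166] hi [ 0.489 -0.002  0.175] rect [array([ 0.4793, -0.0121]), array([0.0193, 0.0202]), np.float64(16.0679)]
scene0 wedge 1197 med [ 0.5548 -0.0122  0.0529] lo [ 0.466 -0.044  0.031] hi [0.617 0.006 0.089] rect [array([ 0.5392, -0.0199]), array([0.0447, 0.1639]), np.float64(84.2857)]
scene0 base2 1229 med [0.5056 0.0152 0.0165] lo [ 0.315 -0.043  0.014] hi [0.615 0.168 0.021] rect [array([0.4235, 0.0315]), array([0.1647, 0.3794]), np.float64(61.731)]
```

```bash
sed -i 's/A=reg(.28,.62,.2,.42)/A=reg(.38,.72,.2,.34)/; s/reg(.25,.55,-.4,-.1)/reg(.25,.65,-.42,-.15)/; s/B=reg(.28,.62,-.1,.18)/B=reg(.36,.72,-.1,.08)/' m.py; python3 m.py | grep -E "mat|base|insert|arm|wedge"
```

```text
top0 mat 2953 med [ 0.4926 -0.3094  0.0039] lo [ 0.418 -0.377 -0.   ] hi [ 0.568 -0.242  0.008] rect [array([ 0.4935, -0.3105]), array([0.1333, 0.1531]), np.float64(79.2132)]
top0 base 1656 med [0.5512 0.238  0.0181] lo [0.43  0.215 0.014] hi [0.681 0.31  0.022] rect [array([0.5558, 0.2642]), array([0.0983, 0.2552]), np.float64(88.5935)]
top0 insert 215 med [0.6257 0.2543 0.0461] lo [0.565 0.238 0.04 ] hi [0.666 0.283 0.05 ] rect [array([0.615 , 0.2602]), array([0.0451, 0.1041]), np.float64(87.4543)]
top0 arm 348 med [0.5399 0.2615 0.072 ] lo [0.482 0.249 0.066] hi [0.594 0.28  0.082] rect [array([0.5368, 0.2597]), array([0.0351, 0.1201]), np.float64(83.118)]
top0 wedge 995 med [ 0.5831 -0.023   0.0576] lo [ 0.468 -0.048  0.039] hi [0.65  0.003 0.077] rect [array([ 0.5535, -0.0202]), array([0.0417, 0.1984]), np.float64(82.9005)]
top0 base2 1759 med [ 0.5069 -0.0372  0.0181] lo [ 0.407 -0.073  0.015] hi [0.652 0.037 0.022] rect [array([ 0.5327, -0.0181]), array([0.095 , 0.2552]), np.float64(83.2096)]
scene0 mat 1772 med [ 0.4985 -0.3051  0.0024] lo [ 0.42  -0.378 -0.002] hi [ 0.571 -0
[... 240 characters left out ...]
.float64(88.6044)]
scene0 insert 1194 med [0.6291 0.2678 0.0444] lo [0.572 0.242 0.038] hi [0.672 0.287 0.047] rect [array([0.6202, 0.2633]), array([0.0478, 0.1083]), np.float64(87.8185)]
scene0 arm 620 med [0.5329 0.2663 0.0709] lo [0.489 0.25  0.066] hi [0.598 0.282 0.097] rect [array([0.5396, 0.2676]), array([0.1202, 0.0362]), np.float64(3.5948)]
scene0 wedge 1625 med [ 0.5754 -0.0139  0.0541] lo [ 0.468 -0.048  0.031] hi [0.654 0.006 0.085] rect [array([ 0.5569, -0.0212]), array([0.0448, 0.1998]), np.float64(83.5252)]
scene0 base2 1469 med [0.5278 0.0093 0.0163] lo [ 0.411 -0.069  0.014] hi [0.661 0.037 0.019] rect [array([ 0.5352, -0.0181]), array([0.0965, 0.2552]), np.float64(83.2762)]
```

Run:
```python
from h import *
ims=[]
for t,(a,b,c_,d) in(('top0',(140,270,130,320)),('scene0',(220,400,300,460))):
    ims.append(cv2.resize(cv2.imread(f'pics/{t}.png')[a:b,c_:d],None,fx=2.5,fy=2.5,interpolation=cv2.INTER_CUBIC))
h=min(i.shape[0] for i in ims); im=np.hstack([cv2.resize(i,(int(i.shape[1]*h/i.shape[0]),h)) for i in ims]);print(im.shape);cv2.imwrite('pics/crop1.png',im)
```

```text
(325, 763, 3)
```

View pics/crop1.png

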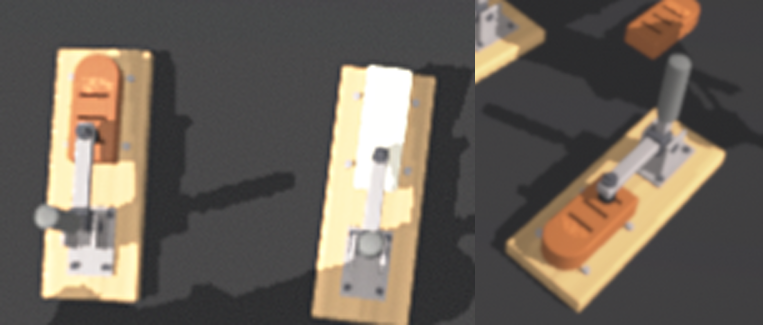

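The crop confirms the layout: the cedar insert is under the left clamp, round end toward +x, with its handle top leaning to the left in perspective. Measured positions:

| Item | Position (m) | Yaw |
|---|---|---|
| Handle axis | about (0.498, 0.265), top z 0.175 | – |
| Insert centre | about (0.618, 0.262), top z 0.046 | about -1.5° |
| Mat centre | about (0.493, -0.311) | about -10° |

Next I go to the +x side of the handle with shut fingers.

```bash
cat > d.py <<'E'
import sys,numpy as np
from scipy.spatial.transform import Rotation as R
from station import r
s=r.sense(); x,y,z,yaw=map(float,sys.argv[1:5]); E=np.array(s['ee_rot'])
G=R.from_euler('z',yaw,degrees=True).as_matrix()@np.diag([1,-1,-1.])
print('t',s['time_s'],'pos',np.round(s['tcp_pos'],4),'F',np.round(s['wrist_force'],1),'shift',np.round(E.T@(np.array([x,y,z])-s['tcp_pos']),4),'rot',np.round(R.from_matrix(E.T@G).as_rotvec(degrees=True),2))
E
python3 steer.py '{"jaw":[0, 0, 0, 0, 0, 0, 0, 0], "tx":[0.047, 0.094, 0.14, 0.187, 0.234, 0.281, 0.328, 0.374], "ty":[0.018, 0.036, 0.054, 0.072, 0.09, 0.108, 0.126, 0.145], "tz":[0, 0, 0, 0, 0, 0, 0, 0], "rx":[0, 0, 0, 0, 0, 0, 0, 0], "ry":[0, 0, 0, 0, 0, 0, 0, 0], "rz":[-3, -6, -9, -12, -16, -20, -24, -24.9]}'; python3 steer.py '{"jaw":[0, 0], "tx":[0, 0], "ty":[0, 0], "tz":[0, 0], "rx":[0, 0], "ry":[0, 0], "rz":[0, 0]}'; python3 d.py 0.548 0.264 0.145 -1.4
```

```text
time_s: 0.9
tcp_pos: [0.548, 0.2638, 0.2222]
ee_rot: [[1.0, -0.022, -0.001], [-0.022, -1.0, -0.0], [-0.001, 0.0, -1.0]]
wrist_force: [0.1, 0.4, 0.3]
gripper_width: 0.353
gripper_force: 0.0
time_s: 1.1
tcp_pos: [0.5475, 0.2642, 0.2217]
ee_rot: [[1.0, -0.027, -0.001], [-0.027, -1.0, -0.001], [-0.001, 0.001, -1.0]]
wrist_force: [-0.7, 0.1, -0.3]
gripper_width: 0.169
gripper_force: 0.0
t 1.1 pos [0.5475 0.2642 0.2217] F [-0.7  0.1 -0.3] shift [0.0006 0.0001 0.0767] rot [ 0.04  0.08 -0.16]
```

```bash
python3 steer.py '{"jaw":[0, 0, 0, 0, 0, 0, 0, 0], "tx":[0, 0, 0, -0.015, -0.022, -0.03, -0.037, -0.045], "ty":[0, 0, 0, 0, 0, 0, 0, 0], "tz":[0.045, 0.085, 0.086, 0.086, 0.086, 0.086, 0.086, 0.086], "rx":[0, 0, 0, 0, 0, 0, 0, 0], "ry":[0, 0, 0, 0, 0, 0, 0, 0], "rz":[0, 0, 0, 0, 0, 0, 0, 0]}'; python3 d.py 0.48 0.266 0.131 -1.4
```

```text
time_s: 1.9
tcp_pos: [0.5025, 0.2675, 0.1379]
ee_rot: [[1.0, -0.024, 0.003], [-0.024, -1.0, 0.002], [0.003, -0.002, -1.0]]
wrist_force: [1.6, 0.2, 1.4]
gripper_width: 0.005
gripper_force: 0.7
t 1.9 pos [0.5025 0.2675 0.1379] F [1.6 0.2 1.4] shift [-0.0225  0.002   0.0068] rot [-0.11 -0.15  0.04]
```

```bash
python3 steer.py '{"jaw":[0, 0, 0, 0, 0, 0, 0, 0], "tx":[-0.008, -0.016, -0.023, -0.03, -0.037, -0.043, -0.049, -0.056], "ty":[0.002, 0.002, 0.002, 0.002, 0.002, 0.002, 0.002, 0.002], "tz":[0.002, 0.004, 0.007, 0.011, 0.015, 0.02, 0.025, 0.028], "rx":[0, 0, 0, 0, 0, 0, 0, 0], "ry":[0, 0, 0, 0, 0, 0, 0, 0], "rz":[0, 0, 0, 0, 0, 0, 0, 0]}'; python3 steer.py '{"jaw":[0, 0, 0], "tx":[0, 0, 0], "ty":[0, 0, 0], "tz":[0, 0, 0], "rx":[0, 0, 0], "ry":[0, 0, 0], "rz":[0, 0, 0]}'
python3 - <<'E'
from h import *
cap('scene','scene1')
E
```

```text
time_s: 2.7
tcp_pos: [0.4451, 0.2655, 0.1075]
ee_rot: [[1.0, -0.024, -0.001], [-0.025, -1.0, -0.001], [-0.001, 0.001, -1.0]]
wrist_force: [-0.2, -0.2, -0.2]
gripper_width: 0.008
gripper_force: 0.0
time_s: 3.0
tcp_pos: [0.4464, 0.2662, 0.1088]
ee_rot: [[1.0, -0.024, 0.001], [-0.024, -1.0, 0.0], [0.001, -0.0, -1.0]]
wrist_force: [0.9, 0.5, -0.2]
gripper_width: 0.007
gripper_force: 0.0
```

View pics/scene1.png

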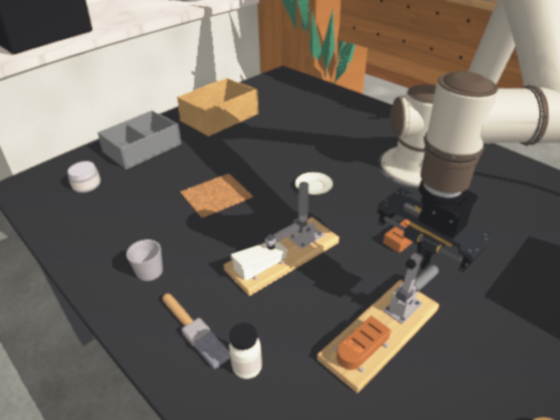

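The scene view shows the clamp fully open: arm upright at px (411,275), handle level behind it, and the insert still on its base at (364,343). The other clamp is still shut. I lift off, then look at the insert with the wrist camera from above.

```bash
python3 steer.py '{"jaw":[0, 0, 0, 0.6, 1, 1, 1, 1], "tx":[0, 0, 0, 0.045, 0.09, 0.135, 0.172, 0.172], "ty":[0, 0, 0, 0.001, 0.001, 0.001, 0.001, 0.001], "tz":[-0.045, -0.09, -0.125, -0.125, -0.125, -0.125, -0.125, -0.125], "rx":[0, 0, 0, 0, 0, 0, 0, 0], "ry":[0, 0, 0, 0, 0, 0, 0, 0], "rz":[0, 0, 0, 0, 0, 0, 0, 0]}'; python3 steer.py '{"jaw":[1, 1], "tx":[0, 0], "ty":[0, 0], "tz":[0, 0], "rx":[0, 0], "ry":[0, 0], "rz":[0, 0]}'
cat > n.py <<'E'
from h import *
import sys
for n in('scene','top','wrist'):
    c=cap(n,n+sys.argv[1]);P=cloud(c);s=cv2.cvtColor(c['pixels'],cv2.COLOR_RGB2HSV)[...,1]
    x,y,z=np.moveaxis(P,-1,0)
    q=P[(x>.53)&(x<.72)&(y>.22)&(y<.31)&(z>.036)&(z<.052)&(s>120)]
    if len(q)>9: print(n,len(q),np.round(np.percentile(q,[2,50,98],axis=0),4).tolist(),cv2.minAreaRect(q[:,:2].astype(np.float32)))
E
python3 n.py 2; python3 d.py .618 .2625 .023 -1.5
```

```text
time_s: 3.85
tcp_pos: [0.6216, 0.26, 0.2311]
ee_rot: [[1.0, -0.028, -0.001], [-0.028, -1.0, -0.001], [-0.001, 0.001, -1.0]]
wrist_force: [-0.6, -0.1, -0.8]
gripper_width: 0.371
gripper_force: 0.0
time_s: 4.05
tcp_pos: [0.6173, 0.2608, 0.2337]
ee_rot: [[1.0, -0.024, -0.0], [-0.024, -1.0, -0.0], [-0.0, 0.0, -1.0]]
wrist_force: [-0.7, -0.3, 0.3]
gripper_width: 0.555
gripper_force: 0.0
scene 1406 [[0.568, 0.2412, 0.0377], [0.6211, 0.2649, 0.0443], [0.6713, 0.287, 0.0469]] ((0.6193050742149353, 0.26344791054725647), (0.04884938895702362, 0.10980881005525589), 88.56456756591797)
top 554 [[0.5632, 0.2391, 0.0399], [0.598, 0.261, 0.0461], [0.636, 0.2838, 0.05]] ((0.600692868232727, 0.26169753074645996), (0.04720929265022278, 0.075973741710186), 88.64128875732422)
wrist 3252 [[0.5669, 0.2409, 0.0436], [0.6197, 0.2636, 0.0458], [0.6684, 0.2866, 0.0473]] ((0.6178426742553711, 0.2631939649581909), (0.0479365810751915, 0.1093817800283432), 87.36094665527344)
t 4.2 pos [0.6172 0.2612 0.2345] F [-0.7 -0.1 -0.3] shift [ 0.0006 -0.0012  0.2115] rot [-0.04 -0.05  0.17]
```

View pics/wrist2.png

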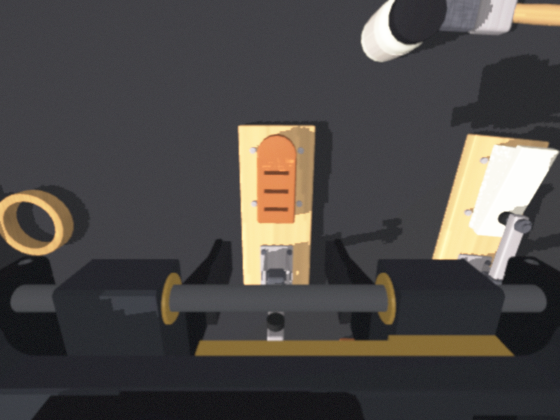

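The wrist view shows the insert at px (277,180) between its four pins, with the middle of its sides free. It is centred at (0.618, 0.263), top z 0.046. Next I go down and grip it.

```bash
python3 steer.py '{"jaw":[1, 1, 1, 1, 1, 1, 1, 1], "tx":[0.001, 0.001, 0.001, 0.001, 0.001, 0.001, 0.001, 0.001], "ty":[-0.002, -0.002, -0.002, -0.002, -0.002, -0.002, -0.002, -0.002], "tz":[0.045, 0.09, 0.12, 0.15, 0.175, 0.195, 0.208, 0.211], "rx":[0, 0, 0, 0, 0, 0, 0, 0], "ry":[0, 0, 0, 0, 0, 0, 0, 0], "rz":[0, 0, 0, 0, 0, 0, 0, 0]}'; python3 steer.py '{"jaw":[1], "tx":[0], "ty":[0], "tz":[0], "rx":[0], "ry":[0], "rz":[0]}'; python3 d.py .618 .2632 .023 -1.5;  python3 steer.py '{"jaw":[0, 0, 0, 0, 0, 0], "tx":[0, 0, 0, 0, 0, 0], "ty":[0, 0, 0, 0, 0, 0], "tz":[0, 0, 0, 0, 0, 0], "rx":[0, 0, 0, 0, 0, 0], "ry":[0, 0, 0, 0, 0, 0], "rz":[0, 0, 0, 0, 0, 0]}'
```

```text
time_s: 5.0
tcp_pos: [0.618, 0.2627, 0.0215]
ee_rot: [[1.0, -0.024, -0.002], [-0.024, -1.0, -0.001], [-0.002, 0.001, -1.0]]
wrist_force: [-0.2, 0.4, 0.7]
gripper_width: 0.998
gripper_force: 0.0
time_s: 5.1
tcp_pos: [0.6192, 0.2632, 0.0231]
ee_rot: [[1.0, -0.024, 0.001], [-0.024, -1.0, 0.0], [0.001, -0.0, -1.0]]
wrist_force: [-0.1, 0.9, -0.0]
gripper_width: 1.001
gripper_force: 0.0
t 5.1 pos [0.6192 0.2632 0.0231] F [-0.1  0.9 -0. ] shift [-0.0012 -0.      0.0001] rot [-0.01 -0.03  0.15]
time_s: 5.7
tcp_pos: [0.6191, 0.2629, 0.0227]
ee_rot: [[1.0, -0.024, 0.0], [-0.024, -1.0, 0.0], [0.0, -0.0, -1.0]]
wrist_force: [0.5, -0.6, 0.7]
gripper_width: 0.55
gripper_force: 30.0
```

Gripped at 48 mm, as expected for the insert. Next I lift straight up.

```bash
python3 steer.py '{"jaw":[0, 0, 0, 0, 0, 0, 0, 0], "tx":[0, 0, 0, 0, 0, 0, 0, 0], "ty":[0, 0, 0, 0, 0, 0, 0, 0], "tz":[-0.015, -0.04, -0.07, -0.105, -0.14, -0.18, -0.21, -0.23], "rx":[0, 0, 0, 0, 0, 0, 0, 0], "ry":[0, 0, 0, 0, 0, 0, 0, 0], "rz":[0, 0, 0, 0, 0, 0, 0, 0]}';python3 steer.py '{"jaw":[0], "tx":[0], "ty":[0], "tz":[0], "rx":[0], "ry":[0], "rz":[0]}'; python3 d.py .493 -.311 .25 -10.3
```

```text
time_s: 6.5
tcp_pos: [0.6196, 0.263, 0.2572]
ee_rot: [[1.0, -0.024, 0.005], [-0.024, -1.0, 0.003], [0.005, -0.003, -1.0]]
wrist_force: [0.4, -0.1, -1.3]
gripper_width: 0.548
gripper_force: 30.0
time_s: 6.6
tcp_pos: [0.6205, 0.2634, 0.2578]
ee_rot: [[1.0, -0.024, 0.008], [-0.024, -1.0, 0.004], [0.008, -0.004, -1.0]]
wrist_force: [0.4, -0.3, -0.4]
gripper_width: 0.549
gripper_force: 30.0
t 6.6 pos [0.6205 0.2634 0.2578] F [ 0.4 -0.3 -0.4] shift [-0.1137  0.5773  0.0043] rot [-0.29 -0.42  8.93]
```

```bash
python3 steer.py '{"jaw":[0, 0, 0, 0, 0, 0, 0, 0], "tx":[-0.005, -0.012, -0.02, -0.028, -0.036, -0.044, -0.052, -0.06], "ty":[0.02, 0.055, 0.095, 0.135, 0.175, 0.215, 0.255, 0.295], "tz":[0, 0, 0, 0, 0, 0, 0, 0], "rx":[0, 0, 0, 0, 0, 0, 0, 0], "ry":[0, 0, 0, 0, 0, 0, 0, 0], "rz":[1, 2, 3, 4, 5, 6, 7, 9]}';python3 d.py .493 -.311 .25 -10.3
```

```text
time_s: 7.4
tcp_pos: [0.5503, -0.0322, 0.2513]
ee_rot: [[0.983, -0.181, -0.002], [-0.181, -0.983, -0.0], [-0.002, 0.0, -1.0]]
wrist_force: [0.7, 0.5, -0.3]
gripper_width: 0.549
gripper_force: 30.0
t 7.4 pos [ 0.5503 -0.0322  0.2513] F [ 0.7  0.5 -0.3] shift [-0.0058  0.2846  0.0015] rot [ 0.03  0.14 -0.15]
```

```bash
python3 steer.py '{"jaw":[0, 0, 0, 0, 0, 0, 0, 0], "tx":[0, -0.001, -0.002, -0.003, -0.004, -0.006, -0.006, -0.006], "ty":[0.04, 0.08, 0.12, 0.16, 0.2, 0.24, 0.27, 0.284], "tz":[0, 0, 0, 0, 0, 0, 0, 0], "rx":[0, 0, 0, 0, 0, 0, 0, 0], "ry":[0, 0, 0, 0, 0, 0, 0, 0], "rz":[0, 0, 0, 0, 0, 0, 0, 0]}';python3 steer.py '{"jaw":[0, 0], "tx":[0, 0], "ty":[0, 0], "tz":[0, 0], "rx":[0, 0], "ry":[0, 0], "rz":[0, 0]}'
python3 - <<'E'
from h import *
for n in('scene','top','wrist'):
    c=cap(n,n+'3');P=cloud(c);s=cv2.cvtColor(c['pixels'],cv2.COLOR_RGB2HSV)[...,1]
    x,y,z=np.moveaxis(P,-1,0);R=(x>.38)&(x<.62)&(y>-.42)&(y<-.2)
    for nm,m in(('mat',R&(abs(z-.003)<.009)&(s>90)),('ins',R&(z>.225)&(z<.29)&(s>130))):
        q=P[m]
        if len(q)>30: print(n,nm,len(q),np.round(np.percentile(q,[1,50,99],axis=0),4).tolist(),cv2.minAreaRect(q[:,:2].astype(np.float32)))
E
python3 d.py .493 -.311 .01 -10.3
```

```text
time_s: 8.2
tcp_pos: [0.4932, -0.3108, 0.251]
ee_rot: [[0.983, -0.183, -0.003], [-0.183, -0.983, 0.001], [-0.003, -0.001, -1.0]]
wrist_force: [-1.0, 0.6, -1.3]
gripper_width: 0.55
gripper_force: 30.0
time_s: 8.4
tcp_pos: [0.4945, -0.3083, 0.2517]
ee_rot: [[0.984, -0.18, -0.001], [-0.18, -0.984, 0.001], [-0.001, -0.001, -1.0]]
wrist_force: [-0.9, 0.0, -0.6]
gripper_width: 0.552
gripper_force: 30.0
scene mat 1805 [[0.4155, -0.3833, -0.0029], [0.4983, -0.3053, 0.0024], [0.5751, -0.2374, 0.0057]] ((0.49142277240753174, -0.31391215324401855), (0.14406968653202057, 0.15848290920257568), 78.73137664794922)
scene ins 656 [[0.4458, -0.3327, 0.2467], [0.5131, -0.2942, 0.2681], [0.5491, -0.2745, 0.2782]] ((0.49557024240493774, -0.3025020956993103), (0.057024724781513214, 0.1124269887804985), 62.91081237792969)
top ins 159 [[0.4363, -0.324, 0.2688], [0.4514, -0.3138, 0.2754], [0.4667, -0.3041, 0.2779]] ((0.4521414637565613, -0.31351447105407715), (0.021200763061642647, 0.030977929010987282), 81.92721557617188)
wrist mat 4554 [[0.4494, -0.3826, -0.0008], [0.5275, -0.32, 0.0037], [0.5741, -0.2401, 0.0056]] ((0.4800315499305725, -0.3049095869064331), (0.13694415986537933, 0.17776431143283844), 78.53237915039062)
wrist ins 11912 [[0.4534, -0.3345, 0.2567], [0.5134, -0.3109, 0.2754], [0.548, -0.2817, 0.2768]] ((0.5002082586288452, -0.3076857626438141), (0.049716394394636154, 0.09817007184028625), 79.91465759277344)
t 8.55 pos [ 0.4951 -0.3077  0.2525] F [-0.2  0.7 -0.1] shift [-0.0014  0.0036  0.2425] rot [-0.02  0.01  0.01]
```

View pics/scene3.png

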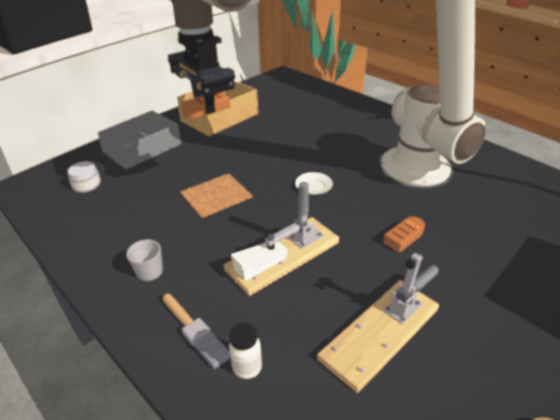

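The scene view shows the insert held level over the mat, px (215,105), with the opened clamp's base empty and the wedge clamp untouched. Measured, the insert's underside is about 4.5 mm below the TCP. Next I lower it gently.

```bash
python3 steer.py '{"jaw":[0, 0, 0, 0, 0, 0, 0, 0], "tx":[-0.001, -0.001, -0.001, -0.001, -0.001, -0.001, -0.001, -0.001], "ty":[0.003, 0.003, 0.003, 0.003, 0.003, 0.003, 0.003, 0.003], "tz":[0.03, 0.07, 0.11, 0.15, 0.185, 0.21, 0.226, 0.234], "rx":[0, 0, 0, 0, 0, 0, 0, 0], "ry":[0, 0, 0, 0, 0, 0, 0, 0], "rz":[0, 0, 0, 0, 0, 0, 0, 0]}';python3 steer.py '{"jaw":[0, 0, 0], "tx":[0, 0, 0], "ty":[0, 0, 0], "tz":[0, 0, 0], "rx":[0, 0, 0], "ry":[0, 0, 0], "rz":[0, 0, 0]}'; python3 d.py .493 -.312 .009 -10.3
python3 - <<'E'
from h import *
for n in('scene','wrist'):
    c=cap(n,n+'4');P=cloud(c);s=cv2.cvtColor(c['pixels'],cv2.COLOR_RGB2HSV)[...,1]
    x,y,z=np.moveaxis(P,-1,0);R=(x>.38)&(x<.62)&(y>-.42)&(y<-.2)
    for nm,m in(('mat',R&(abs(z-.003)<.006)&(s>90)),('ins',R&(z>.025)&(z<.06)&(s>130))):
        q=P[m]; print(n,nm,len(q),np.round(np.percentile(q,[1,50,99],axis=0),4).tolist(),cv2.minAreaRect(q[:,:2].astype(np.float32)))
E
```

```text
time_s: 9.35
tcp_pos: [0.4929, -0.3105, 0.0169]
ee_rot: [[0.984, -0.179, -0.003], [-0.179, -0.984, 0.001], [-0.003, -0.0, -1.0]]
wrist_force: [-0.2, -0.8, -0.9]
gripper_width: 0.549
gripper_force: 30.0
time_s: 9.65
tcp_pos: [0.4944, -0.3118, 0.0199]
ee_rot: [[0.984, -0.18, 0.003], [-0.18, -0.984, -0.001], [0.003, 0.0, -1.0]]
wrist_force: [-0.0, 0.9, -0.3]
gripper_width: 0.554
gripper_force: 30.0
t 9.65 pos [ 0.4944 -0.3118  0.0199] F [-0.   0.9 -0.3] shift [-0.0013  0.0004  0.0109] rot [ 0.03 -0.15 -0.05]
scene mat 1141 [[0.4188, -0.3834, -0.0023], [0.5197, -0.2806, 0.0022], [0.5757, -0.236, 0.0055]] ((0.49116066098213196, -0.3164118230342865), (0.15251803398132324, 0.15609338879585266), 79.16978454589844)
scene ins 334 [[0.4496, -0.3344, 0.0257], [0.5214, -0.3029, 0.0402], [0.5477, -0.2782, 0.0452]] ((0.49653100967407227, -0.3047383427619934), (0.04811132326722145, 0.10933718085289001), 67.50117492675781)
wrist mat 12375 [[0.419, -0.383, -0.0], [0.5335, -0.3514, 0.0038], [0.5747, -0.2495, 0.0053]] ((0.49074500799179077, -0.30858561396598816), (0.1338554173707962, 0.15471650660037994), 78.93521881103516)
wrist ins 10170 [[0.4557, -0.3391, 0.0294], [0.5171, -0.3162, 0.043], [0.5471, -0.2904, 0.0445]] ((0.5001779198646545, -0.3120476305484772), (0.049394212663173676, 0.09675192832946777), 78.29315948486328)
```

```bash
python3 steer.py '{"jaw":[0, 0, 0, 0, 0, 0, 0], "tx":[0, 0, 0, 0, 0, 0, 0], "ty":[0, 0, 0, 0, 0, 0, 0], "tz":[0.003, 0.006, 0.008, 0.009, 0.0095, 0.0095, 0.0095], "rx":[0, 0, 0, 0, 0, 0, 0], "ry":[0, 0, 0, 0, 0, 0, 0], "rz":[0, 0, 0, 0, 0, 0, 0]}'; python3 d.py .493 -.312 .0085 -10.3
```

```text
time_s: 10.45
tcp_pos: [0.4934, -0.3117, 0.0091]
ee_rot: [[0.984, -0.18, 0.0], [-0.18, -0.984, -0.0], [0.0, 0.0, -1.0]]
wrist_force: [0.5, 0.7, 0.3]
gripper_width: 0.542
gripper_force: 30.0
t 10.45 pos [ 0.4934 -0.3117  0.0091] F [0.5 0.7 0.3] shift [-0.0003  0.0004  0.0006] rot [ 0.   -0.   -0.09]
```

```bash
for i in 1 2 3; do python3 steer.py '{"jaw":[0, 0, 0], "tx":[0, 0, 0], "ty":[0, 0, 0], "tz":[0.0005, 0.0005, 0.0005], "rx":[0, 0, 0], "ry":[0, 0, 0], "rz":[0, 0, 0]}' | grep -E "tcp|wrist"; done
```

```text
tcp_pos: [0.4934, -0.3117, 0.0086]
wrist_force: [1.1, -0.4, -0.6]
tcp_pos: [0.4934, -0.3117, 0.0086]
wrist_force: [-0.4, 1.8, 5.7]
tcp_pos: [0.4934, -0.3117, 0.0086]
wrist_force: [-2.0, 1.2, 8.8]
```

The insert is on the mat, with the contact force rising. I ease back 0.5 mm, then release and retreat.

```bash
python3 steer.py '{"jaw":[0, 0.6, 0.7, 0.8, 1, 1, 1, 1], "tx":[0, 0, 0, 0, 0, 0, 0, 0], "ty":[0, 0, 0, 0, 0, 0, 0, 0], "tz":[-0.0005, -0.0005, -0.0005, -0.0005, -0.0005, -0.0005, -0.0005, -0.0005], "rx":[0, 0, 0, 0, 0, 0, 0, 0], "ry":[0, 0, 0, 0, 0, 0, 0, 0], "rz":[0, 0, 0, 0, 0, 0, 0, 0]}'; python3 steer.py '{"jaw":[1, 1, 1, 1, 1, 1, 1, 1], "tx":[0, 0, 0, 0, 0, 0, 0, 0], "ty":[0, 0, 0, 0, 0, 0, 0, 0], "tz":[-0.01, -0.03, -0.07, -0.11, -0.15, -0.19, -0.23, -0.23], "rx":[0, 0, 0, 0, 0, 0, 0, 0], "ry":[0, 0, 0, 0, 0, 0, 0, 0], "rz":[0, 0, 0, 0, 0, 0, 0, 0]}';python3 steer.py '{"jaw":[1, 1, 1, 1], "tx":[-0.04, -0.08, -0.1, -0.1], "ty":[0, 0, 0, 0], "tz":[0, 0, 0, 0], "rx":[0, 0, 0, 0], "ry":[0, 0, 0, 0], "rz":[0, 0, 0, 0]}'
python3 - <<'E'
from h import *
for n in('scene','wrist','top'):
    c=cap(n,n+'5');P=cloud(c);s=cv2.cvtColor(c['pixels'],cv2.COLOR_RGB2HSV)[...,1]
    x,y,z=np.moveaxis(P,-1,0);R=(x>.38)&(x<.62)&(y>-.42)&(y<-.2)
    for nm,m in(('mat',R&(abs(z-.003)<.006)&(s>90)),('ins',R&(z>.025)&(z<.06)&(s>130))):
        q=P[m]
        if len(q)>30: print(n,nm,len(q),np.round(np.percentile(q,[1,50,99],axis=0),4).tolist(),cv2.minAreaRect(q[:,:2].astype(np.float32)))
cv2.imwrite('pics/two5.png',np.hstack([cv2.imread('pics/scene5.png'),cv2.imread('pics/wrist5.png')])[:, :1120:1]) 
im=cv2.imread('pics/two5.png'); cv2.imwrite('pics/two5.png',cv2.resize(im,(800,300)))
E
```

```text
time_s: 12.15
tcp_pos: [0.4933, -0.3117, 0.008]
ee_rot: [[0.984, -0.18, -0.0], [-0.18, -0.984, 0.0], [-0.0, -0.0, -1.0]]
wrist_force: [0.9, 0.1, 0.2]
gripper_width: 0.982
gripper_force: 0.0
time_s: 12.95
tcp_pos: [0.4962, -0.3133, 0.2462]
ee_rot: [[0.984, -0.179, 0.013], [-0.179, -0.984, -0.007], [0.014, 0.004, -1.0]]
wrist_force: [-0.0, -0.5, -0.1]
gripper_width: 0.996
gripper_force: 0.0
time_s: 13.35
tcp_pos: [0.3924, -0.2931, 0.239]
ee_rot: [[0.983, -0.181, 0.001], [-0.181, -0.983, 0.0], [0.001, -0.0, -1.0]]
wrist_force: [0.4, -0.7, -0.4]
gripper_width: 1.001
gripper_force: 0.0
scene mat 1123 [[0.4124, -0.3854, -0.0025], [0.5179, -0.2806, 0.0023], [0.5759, -0.2356, 0.008]] ((0.49283939599990845, -0.3115977346897125), (0.14537982642650604, 0.1577048897743225), 80.1671371459961)
scene ins 456 [[0.4425, -0.3384, 0.0253], [0.4962, -0.3089, 0.0305], [0.5469, -0.2822, 0.0335]] ((0.4940856695175171, -0.31141024827957153), (0.05054720118641853, 0.10795775055885315), 77.97164154052734)
wrist mat 9120 [[0.4142, -0.3816, -0.0006], [0.5014, -0.3068, 0.0037], [0.5721, -0.2383, 0.0056]] ((0.492843359708786, -0.30940449237823486), (0.13298526406288147, 0.15245221555233002), 79.18739318847656)
wrist ins 1826 [[0.4379, -0.3397, 0.0292], [0.4667, -0.3116, 0.0317], [0.543, -0.2822, 0.0337]] ((0.4921669661998749, -0.31192871928215027), (0.047701168805360794, 0.10824514180421829), 79.31085205078125)
top mat 374 [[0.5332, -0.3874, -0.0022], [0.5573, -0.3343, 0.0037], [0.5783, -0.2601, 0.0079]] ((0.5595900416374207, -0.32467466592788696), (0.13376864790916443, 0.02615477330982685), 74.31609344482422)
```

View pics/two5.png

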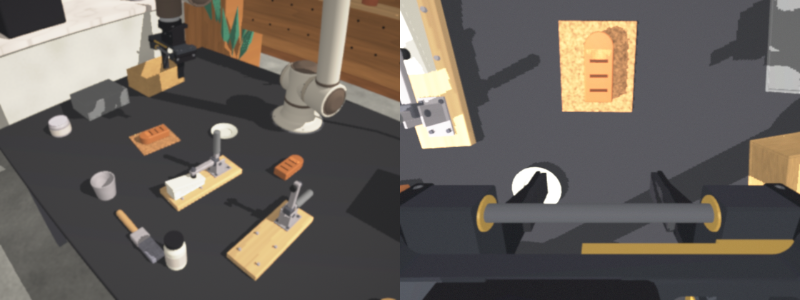

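The scene half shows the clamp open at (293,200) and the wedge clamp shut. The wrist half shows the insert flat, grooves up, centred on the mat at (598,65), within about 2 mm. I hand the job in.

```bash
python3 -c "
from station import r
print(r.finish_job())"
```

```text
the job is handed in; nothing more can be done
None
```

The job is handed in at about 13.5 s: the insert's clamp is open and staying open, the cedar insert lies flat and grooves up within about 2 mm of the mat's centre, and the wedge clamp is still shut.

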